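# Kit two fragile lamps on the layout cards

## Robot

A 7-joint arm with a two-finger parallel gripper is mounted at the origin on the work surface. World frame = base frame: x ahead of the robot, y to its left, z up, the work surface at z = 0. Lengths are in m, angles in rad, forces in N, time in s.
With the tool pointing down it reaches from about 0.425 to 0.825 m from the base axis. Payload 3.6 kg.
Tool frame: the origin (TCP) lies on the centre line of the jaws, within the pads' length; the fingertips stand 19 mm ahead of it and the grasp point (between the pads) is the TCP; z points along the fingers, y is the direction in which the jaws open and shut (so a half turn about z gives the same grasp; the last joint's range is limited). The gripper opens to 85 mm and grips with 20 to 120 N. Pads are 22 mm wide; open, the fingers measure 114 mm over their backs; the gripper's body (76 mm by 85 mm) begins 54 mm behind the grasp point. The pads swing forward as they close: fully open they stand 13 mm farther back than shut.
Start: joints at [1.28, 0.615, -0.013, 1.423, 0.008, 1.103, -0.04], TCP at [0.17, -0.627, 0.25] pointing down, gripper open.
Joint ranges: [-3.12, 3.12], [-0.3, 2.06], [-1.34, 1.32], [0.26, 2.42], [-1.36, 4.5], [0.01, 1.98], [-2.84, 2.84]. Speed limits (rad/s): [2.79, 2.79, 3.14, 3.14, 3.14, 3.14, 3.14].

## Interface

Orientations are given as a 3x3 rotation matrix whose columns are the frame's x, y, z axes.
In Python, from cell import sensors, optics, ticket gives the robot as it stands. The module is installed in compiled form; this text tells all that it offers.
- The arm moves only by the tool play_rows, never from a script. Its argument "motion" is a list of rows, each a list of 5 numbers: the closure, from 0 (fully open) to 1 (shut), then the shift along the tool's x, y, z in cm, then the turn about the tool's z in degrees. A call has 1 to 8 rows; each row is the pose to reach, as a shift and turn from the pose commanded when the call began, along the tool's axes at that moment; what a row does not reach only later rows make up. A row lasts 1/12 s, in which the tool goes at most 41.7 mm and 7.16 degrees, less where a joint would pass 70% of its speed; a pose out of reach is approached as far as the arm can. A call with a gripper value outside its range is refused whole. The fingers move at their own pace and stop on an object; "grip_force" is the grip in N (left out, the last holds). Time passes only in rows, so rows that repeat a pose let the fingers close. It gives the time, the measured TCP pose, the force and the opening at its end, in the units of the state.
- sensors.observe(): the state, without advancing time (a new reading comes with each control period).
- optics.get_image(name): name is "scene" or "top" or "wrist"; returns (picture, depth): 384x512x3 uint8, red, green, blue; 384x512 float32, m along the optical axis (not along the pixel's ray), 0 where there is no reading.
- optics.calibration(name): a dict with "vertical_fov" (degrees; the focal length in pixels is half the picture's height over the tangent of half this angle, whatever the lens; pixels are square), "cx", "cy" (the principal point, pixels), "view" (4x4, takes a point from world to camera coordinates); the wrist camera has in their place "hand_eye" (4x4, takes a point from camera to tool coordinates, whose origin is the TCP and whose axes are the flange's). Camera axes: x right, y down, z forward; pixel columns grow to the right and rows downward; lengths in m; the calibration is good to about 2 mm. A picture is of the moment at which its call begins: read the wrist's pose just before it. calibration takes no time and is no camera call.
- ticket.finish_job(): hands the job in, once; it reports no verdict.
The state is a dict: "time": time; "qpos": joint angles; "joint_vel": joint speeds; "tau": joint torques, N m; "ee_pos": TCP position; "orientation": TCP orientation; "ft_force": force on the tool from outside, world axes, zero at the start; "moment": the same for the moment, N m; "gripper_width": opening from 0.0 (shut) to 1.0 (fully open).
Only numpy, scipy, OpenCV 4.12 (cv2) and the standard library are available. Lean on these libraries where they do the work, as an engineer would, in place of code of your own. Each camera call takes 0.05 s, during which the arm holds its last target.

## Task

Make up the order tray: set the oblong tail lamp inside the oblong drawn on one card in the tray and the round lamp inside the circle drawn on the other, upright (lens up), the oblong one lined up with its outline. Their lenses are thin plastic that cracks easily, so grip them lightly (they crack at a grip of about 35 N), put them down softly without dropping or pressing, and leave the other parts on the bench where they are.

Things in the scene. Friction and masses are not known exactly. Their poses are not given: they have to be found in the camera images.
- tail_lamp: Oblong tail lamp, lens up: white box-like lens on a thin black base. 120 long (its x) x 50 wide (its y) x 42 mm high; sides vertical from 15 to 36 mm above its underside. 0.10-0.16 kg. Origin: centre of its underside, z up. Cracks if the two fingers together load it with over 75 N (37 N each; a grip set to 30 N is safe), is pressed on bench or tray with over 40 N, or is let fall by over 12 mm.
- round_lamp: Round indicator lamp, lens up: white lens, diameter 58 mm, slightly domed top, on a thin black base; 44 mm high, sides vertical from 14 to 34 mm above its underside. 0.08-0.13 kg. Origin: centre of its underside, z up. As fragile as the tail lamp: same limits, 75 N for both fingers together (37 N each; a grip of 30 N is safe), 40 N on bench or tray, falls of 12 mm.
- tray: Shallow grey plastic tray, 360 (its x) x 200 (its y) mm outside, fixed to the bench; walls 5 mm thick and 20 mm high, floor 5 mm thick. Origin: centre of its underside, so its floor is 5 mm above. Two white paper cards (155 x 170 mm, paper thin) lie in it side by side along its x, centres 83 mm either side of its middle; which is at which end varies.
- card_oblong: White card on the tray floor with a black drawn oblong 130 (along its y) x 60 mm (along its x), for the tail lamp. Origin: centre of the oblong, at the height of the tray floor, z up. The lamp stands with its long axis along the card's y, either way round.
- card_round: White card on the tray floor with a black drawn circle of diameter 68 mm, for the round lamp. Origin: centre of the circle, at the height of the tray floor, z up.
- oil_filter: Bystander: dark steel oil filter canister standing up, diameter 68, 74 mm high. Origin: centre of its underside. To be left in place.
- brake_pad: Bystander: brake pad lying flat, 95 x 42 x 13 mm. Origin: centre of its underside. To be left in place.
- sprocket: Bystander: flat steel chain sprocket, diameter 112, 7 mm thick. Origin: centre of its underside. To be left in place.
- filter_carton: Bystander: cardboard carton 90 x 65 x 50 mm. Origin: centre of its underside. To be left in place.
- handle_grip: Bystander: black rubber handlebar grip lying down, 120 mm long, 48 mm over its flange. Origin: centre of its underside. To be left in place.
- clutch_lever: Bystander: bent aluminium lever lying flat, 175 mm long, 18 mm high. Origin: centre of its underside. To be left in place.
- bulb_carton: Bystander: white carton 75 x 55 x 60 mm. Origin: centre of its underside. To be left in place.
Not all that is in view belongs to the job. Leave any red look-alike of the round_lamp alone.

How it is judged:
At the end, for the whole second after the job is handed in: Both lamps stand at rest, upright (within 0.1 rad, lens up) on the tray floor (within 6 mm), each centre within 15 mm of the centre of its own outline; the tail lamp's long axis is within 0.2 rad of the drawn oblong's, either way round (horizontal distance between tail_lamp and card_oblong below 0.015 m and z of tail_lamp in the frame of card_oblong between -0.006 and 0.006 m and angle between each of tail_lamp, round_lamp's own z axis and vertical below 0.1 rad and linear speed of each of tail_lamp, round_lamp below 0.02 m/s and angular speed of each of tail_lamp, round_lamp below 0.2 rad/s and horizontal distance between round_lamp and card_round below 0.015 m and z of round_lamp in the frame of card_round between -0.006 and 0.006 m and angle between the x axis of tail_lamp and the y axis of card_oblong, either way round below 0.2 rad); the robot touches nothing.
It fails at once if one of the other parts on the bench is shifted by more than 30 mm (distance of any of oil_filter, brake_pad, sprocket, filter_carton, handle_grip, clutch_lever, bulb_carton from where it was at the start of the episode above 0.03 m).
It fails at once if the fingers load a lamp with more than 75 N (both together) (contact force between the fingers and tail_lamp above 75 N or contact force between the fingers and round_lamp above 75 N).
It fails at once if a lamp strikes or is pressed on the tray or bench with more than 40 N (contact force between any of tail_lamp, round_lamp and tray above 40 N or contact force between any of tail_lamp, round_lamp and table above 40 N).
It fails at once if a lamp is let fall (out of the fingers and moving faster than 0.5 m/s: a fall of more than 12 mm) ((linear speed of tail_lamp above 0.5 m/s and contact force between the fingers and tail_lamp below 0.2 N) or (linear speed of round_lamp above 0.5 m/s and contact force between the fingers and round_lamp below 0.2 N)).
It also fails if it takes over 64 s, if anything falls off the work surface, if the arm or the gripper's body presses on something with over 40 N, if the wrist force passes 120 N, or if a joint passes its speed limit or range.

## Working session

There is one attempt and no reset: what is moved stays moved. The work goes in short steps, Python scripts to look and compute and a tool call to move; the robot and the scene stay as the last step left them, time stands still between calls to the robot, and variables do not carry over. Pictures are saved under pics/ and viewed, and the job is handed in when it is done.

Besides the shell and the picture viewer there is one more tool, called after "Request:" by a JSON object that holds its "name" and its "arguments", one argument or row to a line. play_rows: Moves the arm, as the interface text tells. Its arguments: {"type":"object","properties":{"motion":{"type":"array"},"grip_force":{"type":"number"}},"required":["motion"]}

```bash
mkdir -p pics
python3 - <<'E'
from cell import sensors, optics, ticket
import cv2, numpy as np
np.set_printoptions(precision=4,suppress=True)
s=sensors.observe(); print(s)
for n in ["scene","top","wrist"]:
    c=optics.calibration(n); print(n,c)
    im,d=optics.get_image(n)
    np.savez(f"pics/{n}0.npz",im=im,d=d)
    cv2.imwrite(f"pics/{n}0.png",im[:,:,::-1])
    print(d.min(),d.max(),(d==0).mean())
E
```

```text
{'time': 0.0, 'qpos': array([ 1.2795,  0.6159, -0.0126,  1.4249,  0.0081,  1.1034, -0.0404]), 'joint_vel': array([-0.0012, -0.0003, -0.0002, -0.0009,  0.0002, -0.0011,  0.0012]), 'tau': array([ -0.0004, -46.922 ,   0.2593, -17.1034,   0.01  ,   0.0095,
         0.    ]), 'ee_pos': array([ 0.1699, -0.6267,  0.2491]), 'orientation': array([[ 0.9651,  0.2617, -0.0007],
       [ 0.2617, -0.9651,  0.0025],
       [-0.    , -0.0026, -1.    ]]), 'ft_force': array([-0.2034, -0.4157,  0.63  ]), 'moment': array([0.016 , 0.0031, 0.0617]), 'gripper_width': 1.001091016905754}
scene {'vertical_fov': 49.10904732454453, 'cx': 254.13932323450578, 'cy': 191.77811997553752, 'view': array([[-0.6172,  0.7868, -0.0062,  0.3007],
       [ 0.6839,  0.5327, -0.4985, -0.3637],
       [-0.3889, -0.3119, -0.8669,  1.6955],
       [ 0.    ,  0.    ,  0.    ,  1.    ]])}
0.0 3.1799934 0.004033406575520833
top {'vertical_fov': 53.11052872514728, 'cx': 253.62720723879576, 'cy': 186.92734232346953, 'view': array([[ 0.01  , -0.9997, -0.0202,  0.0327],
       [-0.9935, -0.0077, -0.1133,  0.5404],
       [ 0.1131,  0.0212, -0.9934,  1.2787],
       [ 0.    ,  0.    ,  0.    ,  1.    ]])}
0.0 2.231368 0.0039825439453125
wrist {'vertical_fov': 67.77352092027972, 'cx': 253.47613260644152, 'cy': 193.204282138513, 'hand_eye': array([[-0.0002, -0.9618, -0.2736,  0.0698],
       [ 1.    , -0.0005,  0.0012, -0.0005],
       [-0.0013, -0.2736,  0.9618, -0.1233],
       [ 0.    ,  0.    ,  0.    ,  1.    ]])}
0.0 1.3652936 0.003962198893229167
```

View pics/scene0.png

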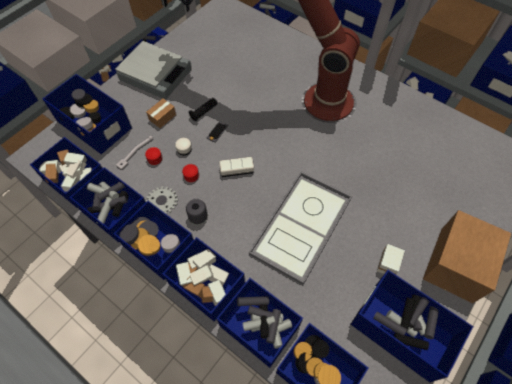

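View pics/top0.png

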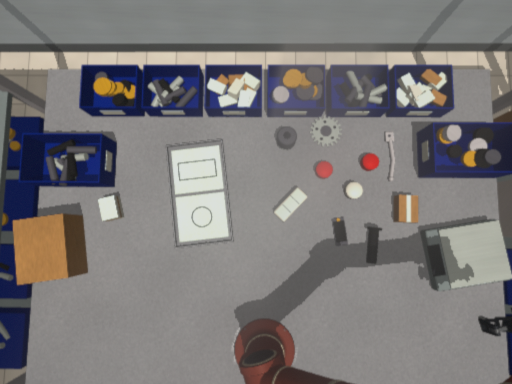

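View pics/wrist0.png

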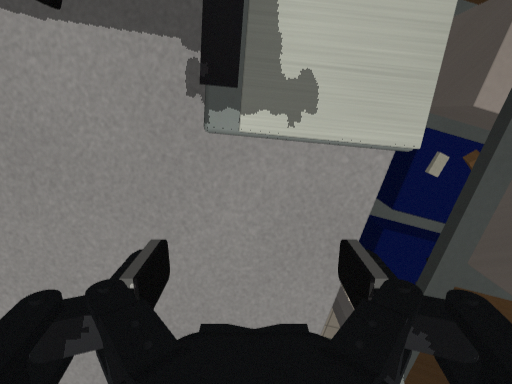

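The scene view shows the oblong white lamp at about (237,167), the round white lamp at (183,146), red look-alikes at (153,156) and (190,172), and the tray at (300,227). The top view shows the oblong lamp at (291,204), the round white lamp at (354,190), reds at (324,170) and (370,161), and the white bulb carton at (109,207). In the tray, the oblong card is at (197,170) and the circle card at (202,217). The wrist view shows only the flat scale-like object and bins.

```bash
cat > h.py <<'E'
import numpy as np, cv2
np.set_printoptions(precision=4,suppress=True)
def K(c,H=384):
    f=H/2/np.tan(np.radians(c["vertical_fov"])/2); return f,c["cx"],c["cy"]
def cam2world(c,s=None):
    if "view" in c: return np.linalg.inv(c["view"])
    T=np.eye(4);T[:3,:3]=s["orientation"];T[:3,3]=s["ee_pos"];return T@c["hand_eye"]
def rays(uv,c,s=None):
    f,cx,cy=K(c);uv=np.atleast_2d(np.asarray(uv,float));T=cam2world(c,s)
    d=np.c_[(uv[:,0]-cx)/f,(uv[:,1]-cy)/f,np.ones(len(uv))]@T[:3,:3].T
    return T[:3,3],d
def onplane(uv,z,c,s=None):
    o,d=rays(uv,c,s);return o+d*((z-o[2])/d[:,2])[:,None]
def tri(r1,r2):
    (o1,d1),(o2,d2)=r1,r2;out=[]
    for a,b in zip(d1,d2):
        A=np.c_[a,-b];t=np.linalg.lstsq(A,o2-o1,rcond=None)[0]
        p,q=o1+a*t[0],o2+b*t[1];out.append(np.r_[(p+q)/2,np.linalg.norm(p-q)])
    return np.array(out)
def project(P,c,s=None):
    f,cx,cy=K(c);T=np.linalg.inv(cam2world(c,s));p=np.atleast_2d(P)@T[:3,:3].T+T[:3,3]
    return np.c_[f*p[:,0]/p[:,2]+cx,f*p[:,1]/p[:,2]+cy]
E
python3 - <<'E'
from h import *
from cell import optics
L={}
for n in ["scene","top"]:
    z=np.load(f"pics/{n}0.npz");im=z["im"];d=z["d"];c=optics.calibration(n)
    hsv=cv2.cvtColor(im,cv2.COLOR_RGB2HSV)
    m=((hsv[...,2]>185)&(hsv[...,1]<60)).astype(np.uint8)
    k,lab,st,ce=cv2.connectedComponentsWithStats(m)
    for i in range(1,k):
        if 60<st[i,4]<4000:
            ct,_=cv2.findContours((lab==i).astype(np.uint8),cv2.RETR_EXTERNAL,cv2.CHAIN_APPROX_NONE)
            print(n,ce[i],st[i],cv2.minAreaRect(ct[0]), 'depthmed',np.median(d[lab==i]),'xy',onplane(ce[i],0.04,c)[0])
    x0,y0,w=(140,130,130) if n=="scene" else (260,130,130)
    cr=im[y0:y0+70 if n=="scene" else y0+100,x0:x0+w]
    cv2.imwrite(f"pics/{n}_crop.png",cv2.resize(cr[...,::-1],None,fx=6,fy=6,interpolation=cv2.INTER_CUBIC)[:600])
E
```

```text
scene [159.5303 108.5152] [151 102  18  14  66] ((159.79269409179688, 108.36585998535156), (3.1234753131866455, 20.77111053466797), 51.34019470214844) depthmed 1.6164612 xy [ 0.4652 -0.4836  0.04  ]
scene [182.6172 143.2734] [176 138  14  12 128] ((182.5, 143.5), (11.0, 13.0), 90.0) depthmed 1.5434449 xy [ 0.5326 -0.2987  0.04  ]
scene [ 71.2394 162.8185] [ 60 153  23  22 259] ((70.6373062133789, 162.12176513671875), (15.476036071777344, 23.753915786743164), 30.25643539428711) depthmed 1.4553052 xy [ 0.8415 -0.5552  0.04  ]
scene [235.9258 163.6914] [220 157  33  14 337] ((235.9615478515625, 163.69232177734375), (10.542952537536621, 32.00096130371094), 82.87498474121094) depthmed 1.4972026 xy [ 0.4818 -0.0866  0.04  ]
scene [ 67.8462 181.3718] [ 62 176  12  11  78] ((67.99999237060547, 182.00001525878906), (8.049844741821289, 10.733125686645508), 26.56505012512207) depthmed 1.4339032 xy [ 0.8997 -0.5031  0.04  ]
scene [312.7852 206.6168] [ 281  180   63   55 1597] ((312.20001220703125, 206.10000610351562), (51.429561614990234, 39.35479736328125), 26.56505012512207) depthmed 1.4505852
[... 7756 characters left out ...]
14  0.04  ]
top [290.4226 204.1195] [275 189  32  32 452] ((290.25, 204.25001525878906), (13.435027122497559, 33.941123962402344), 45.0) depthmed 1.2892661 xy [ 0.4819 -0.087   0.04  ]
top [201.5238 216.6178] [ 176  192   53   50 2140] ((201.34657287597656, 216.54248046875), (45.328514099121094, 49.3588752746582), 83.9909896850586) depthmed 1.3270847 xy [0.4372 0.2117 0.04  ]
top [408.4404 208.0459] [406 195   5  27 109] ((408.0, 208.0), (26.0, 4.0), 90.0) depthmed 1.2713786 xy [ 0.4722 -0.4802  0.04  ]
top [107.3006 207.6011] [ 98 196  20  25 356] ((107.3461685180664, 207.73077392578125), (21.96500587463379, 16.08152198791504), 78.69007110595703) depthmed 1.2824773 xy [0.4647 0.533  0.04  ]
```

View pics/top_crop.png

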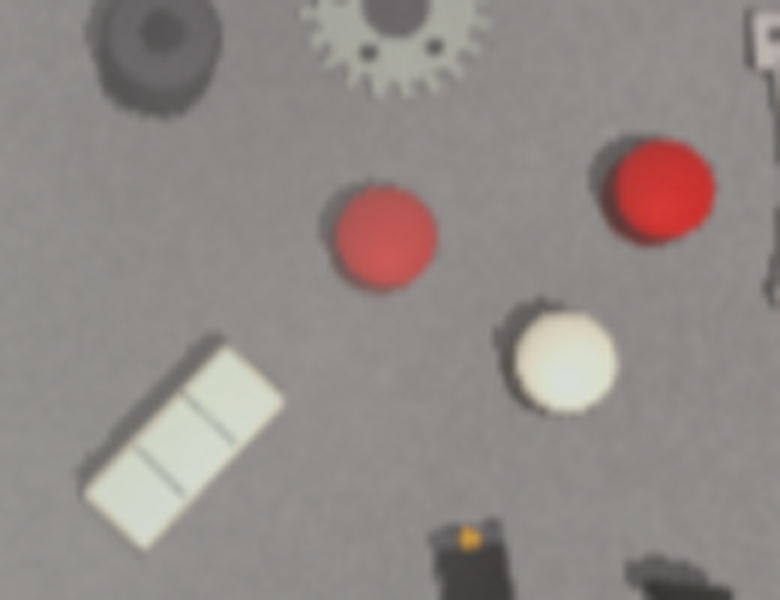

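The crop confirms it: white disc at top (354,190) is the round lamp, while the discs at (324,170) and (370,161) are red look-alikes. The three-segment white bar at (291,204) is the tail lamp; the (109,207) box is too short and is the carton. Next I triangulate.

Run:
```python
from h import *
from cell import optics
cs,ct=optics.calibration("scene"),optics.calibration("top")
def T(a,b): return tri(rays(a,cs),rays(b,ct))
print("tail",T([235.93,163.69],[290.42,204.12]),"round",T([182.62,143.27],[354.25,189.94]))
# drawn shapes: dark contours inside cards
C={}
for n,c in(("scene",cs),("top",ct)):
    im=np.load(f"pics/{n}0.npz")["im"];g=cv2.cvtColor(im,cv2.COLOR_RGB2GRAY)
    cand=[(312.5,205.8),(289.8,244.4)] if n=="scene" else [(202,217),(197,170)]
    out=[]
    for u,v in cand:
        for thr in(150,165,180):
            m=(g>thr).astype(np.uint8);k,lab,st,ce=cv2.connectedComponentsWithStats(m,connectivity=4)
            i=lab[int(v),int(u)]
            print(n,thr,ce[i],st[i]); 
            if st[i,4]<900: best=ce[i];bm=(lab==i).astype(np.uint8)
        cc,_=cv2.findContours(bm,cv2.RETR_EXTERNAL,cv2.CHAIN_APPROX_NONE)
        P=onplane(cc[0][:,0],0.005,c)
        r=cv2.minAreaRect((P[:,:2]*1000).astype(np.float32));print("  outline on z=5mm",r)
        out.append(best)
    C[n]=out
print("circle,oblong",T(C["scene"],C["top"]))
# tail in plan
for n,c,p in(("scene",cs,(236,164)),("top",ct,(290,204))):
    im=np.load(f"pics/{n}0.npz")["im"];g=cv2.cvtColor(im,cv2.COLOR_RGB2GRAY)
    m=(g>170).astype(np.uint8);m=cv2.morphologyEx(m,cv2.MORPH_CLOSE,np.ones((3,3)));k,lab=cv2.connectedComponents(m);i=lab[p[1],p[0]]
    cc,_=cv2.findContours((lab==i).astype(np.uint8),cv2.RETR_EXTERNAL,cv2.CHAIN_APPROX_NONE)
    P=onplane(cc[0][:,0],0.042,c);print("tail",n,cv2.minAreaRect((P[:,:2]*1000).astype(np.float32)))
```

```text
tail [[ 0.4818 -0.0868  0.0399  0.0004]] round [[ 0.5314 -0.3015  0.0367  0.0016]]
scene 150 [312.718  206.5911] [ 281  179   64   57 2025]
scene 165 [312.685  206.5485] [ 281  180   64   55 1927]
scene 180 [312.5644 205.8222] [304 198  18  16 225]
  outline on z=5mm ((436.02911376953125, 216.60769653320312), (59.46723937988281, 58.78666305541992), 34.732364654541016)
scene 150 [289.6844 245.0481] [ 256  215   68   62 2310]
scene 165 [289.709  244.9676] [ 256  215   67   62 2189]
scene 180 [289.8193 244.4286] [270 230  40  30 581]
  outline on z=5mm ((602.013916015625, 238.39816284179688), (53.9240608215332, 125.04795837402344), 7.236648082733154)
top 150 [201.6364 216.6433] [ 175  191   54   52 2349]
top 165 [201.5098 216.5228] [ 175  192   54   50 2240]
top 180 [201.5674 216.5975] [ 176  192   53   50 2159]
  outline on z=5mm ((346.68048095703125, -87.09257507324219), (129.94241333007812, 52.080284118652344), 62.52852249145508)
top 150 [196.9376 169.5076] [ 171  145   53   50 2226]
top 165 [196.8162 169.4381] [ 171  145   53   50 2116]
top 180 [196.831  169.4756] [ 171  145   53   49 2006]
  outline on z=5mm ((346.68048095703125, -87.09257507324219), (129.94241333007812, 52.080284118652344), 62.52852249145508)
circle,oblong [[ 0.2988  0.0174 -0.3291  0.268 ]
 [ 0.2782 -0.0484 -0.9307  0.2265]]
tail scene ((481.68023681640625, -84.913818359375), (46.111656188964844, 116.12797546386719), 46.49663543701172)
tail top ((481.92730712890625, -87.120361328125), (47.013214111328125, 117.03564453125), 46.69807434082031)
```

Run:
```python
from h import *
from cell import optics
cs,ct=optics.calibration("scene"),optics.calibration("top")
C={}
for n,c in(("scene",cs),("top",ct)):
    im=np.load(f"pics/{n}0.npz")["im"];g=cv2.cvtColor(im,cv2.COLOR_RGB2GRAY)
    big=cv2.resize(g,None,fx=4,fy=4,interpolation=cv2.INTER_CUBIC)
    # black-hat picks thin dark lines
    bh=cv2.morphologyEx(big,cv2.MORPH_BLACKHAT,np.ones((17,17)))
    m=(bh>25).astype(np.uint8)
    k,lab,st,ce=cv2.connectedComponentsWithStats(m)
    cand=[(312.5,205.8),(289.8,244.4)] if n=="scene" else [(202,217),(197,170)]
    C[n]=[]
    for u,v in cand:
        for i in range(1,k):
            w,h=st[i,2:4]/4; bx=(st[i,0]+st[i,2]/2)/4,(st[i,1]+st[i,3]/2)/4
            if 12<w<60 and 12<h<60 and abs(bx[0]-u)+abs(bx[1]-v)<4:
                cc,_=cv2.findContours((lab==i).astype(np.uint8),cv2.RETR_EXTERNAL,cv2.CHAIN_APPROX_NONE)
                px=(cc[0][:,0]+.5)/4-.5
                P=onplane(px,0.005,c);r=cv2.minAreaRect((P[:,:2]*1000).astype(np.float32));print(n,r,w,h)
                M=cv2.moments(px.astype(np.float32)[:,None]);C[n].append([M['m10']/M['m00'],M['m01']/M['m00']])
print(C);print(tri(rays(C["scene"],cs),rays(C["top"],ct)))
```

```text
scene ((437.0520935058594, 217.85662841796875), (75.3244400024414, 74.86865997314453), 37.916996002197266) 21.75 19.5
scene ((601.9835205078125, 238.03952026367188), (68.78825378417969, 138.52627563476562), 7.156259536743164) 45.25 35.0
top ((439.3468933105469, 218.1933135986328), (74.1652603149414, 73.75398254394531), 0.5646117329597473) 21.5 21.75
top ((604.1534423828125, 238.09242248535156), (67.84998321533203, 137.99954223632812), 7.054864883422852) 40.0 23.0
{'scene': [[312.5753651739381, 205.8809821256967], [289.80427563512086, 244.3984424019117]], 'top': [[201.4024037480691, 216.34517720264637], [196.75966017438898, 169.2084497867447]]}
[[0.4389 0.2177 0.0076 0.0012]
 [0.6033 0.2388 0.0065 0.002 ]]
```

```bash
cat >> h.py <<'E'
def togo(s,target,jaw=None):
    """shift in tool axes (cm), turn about tool z (deg) to reach target xyz with jaw axis at yaw jaw (deg, mod 180)"""
    R=s["orientation"];d=R.T@(np.array(target)-s["ee_pos"])*100
    j=np.degrees(np.arctan2(R[1,1],R[0,1]));t=0
    if jaw is not None: t=-((jaw-j+90)%180-90)
    print("t",round(s["time"],2),"pos",s["ee_pos"],"jaw",round(j,2),"tilt z",R[:,2],"F",s["ft_force"],"w",round(s["gripper_width"],3),"\n  shift cm",d.round(2),"turn",round(t,2))
E
python3 - <<'E'
from h import *
from cell import sensors
s=sensors.observe();togo(s,[.5315,-.3015,.2]);togo(s,[.482,-.087,.2],46.6)
E
```

```text
t 0.15 pos [ 0.17   -0.6268  0.2494] jaw -74.83 tilt z [-0.0005  0.0019 -1.    ] F [-0.9085 -0.1568 -0.0192] w 1.0 
  shift cm [ 43.41 -21.92   4.98] turn 0
t 0.15 pos [ 0.17   -0.6268  0.2494] jaw -74.83 tilt z [-0.0005  0.0019 -1.    ] F [-0.9085 -0.1568 -0.0192] w 1.0 
  shift cm [ 44.24 -43.92   5.03] turn 58.57
```

Request:
{"name": "play_rows", "arguments": {
  "motion": [
    [0,2,-1,0],
    [0,5,-2.5,0]
  ]
}}

```text
$.motion[0]: bad value
```

Request:
{"name": "play_rows", "arguments": {
  "motion": [
    [0,2,-1,0,0],
    [0,5,-2.5,0,0],
    [0,8,-4,0,0],
    [0,11,-5.5,0,0],
    [0,14,-7,0,0],
    [0,17,-8.5,0,0],
    [0,20,-10,0,0],
    [0,23,-11.5,0,0]
  ]
}}

```text
time: 0.82
ee_pos: [0.3629, -0.4547, 0.2501]
orientation: [[0.965, 0.262, -0.0], [0.262, -0.965, 0.001], [-0.0, -0.001, -1.0]]
ft_force: [1.2, -0.8, 0.2]
gripper_width: 1.001
```

Request:
{"name": "play_rows", "arguments": {
  "motion": [
    [0,3,-1.5,1,0],
    [0,6,-3.1,2,0],
    [0,9,-4.7,3,0],
    [0,12,-6.2,4,0],
    [0,15,-7.7,5,0],
    [0,18,-9.2,5,0],
    [0,20,-10.2,5,0],
    [0,20.4,-10.4,5,0]
  ]
}}

```text
time: 1.48
ee_pos: [0.536, -0.2962, 0.1996]
orientation: [[0.963, 0.27, 0.002], [0.27, -0.963, 0.004], [0.003, -0.004, -1.0]]
ft_force: [0.8, 0.9, -0.9]
gripper_width: 0.999
```

Run:
```python
from h import *
from cell import sensors,optics
s=sensors.observe();togo(s,[.5315,-.3015,.2])
im,d=optics.get_image("wrist");np.savez("pics/w1.npz",im=im,d=d,p=s["ee_pos"],R=s["orientation"])
cv2.imwrite("pics/w1.png",im[...,::-1])
```

```text
t 1.48 pos [ 0.536  -0.2962  0.1996] jaw -74.31 tilt z [ 0.0024  0.0044 -1.    ] F [ 0.827   0.8988 -0.9096] w 0.999 
  shift cm [-0.57  0.39 -0.04] turn 0
```

View pics/w1.png

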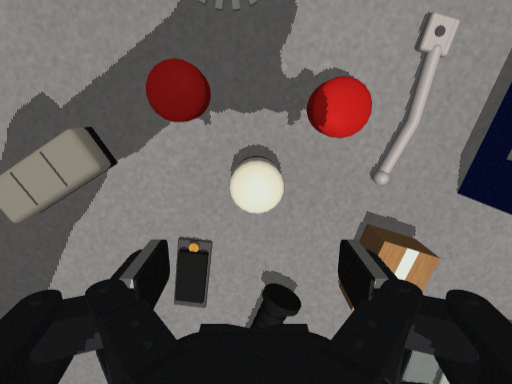

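The wrist view shows the white round lamp at (257,186), red ones at (178,90) and (339,107), the tail lamp's end at left (50,175), and brake pad, handle grip and carton toward the bottom. (My first call had rows of four numbers and was refused; nothing moved.)

Run:
```python
from h import *
from cell import sensors,optics
s=sensors.observe();z=np.load("pics/w1.npz");w=dict(ee_pos=z["p"],orientation=z["R"]);c=optics.calibration("wrist");ct=optics.calibration("top")
im=z["im"];hsv=cv2.cvtColor(im,cv2.COLOR_RGB2HSV);m=((hsv[...,2]>150)&(hsv[...,1]<70)).astype(np.uint8)
k,lab,st,ce=cv2.connectedComponentsWithStats(m);i=lab[186,257];print(ce[i],st[i])
cc,_=cv2.findContours((lab==i).astype(np.uint8),cv2.RETR_EXTERNAL,cv2.CHAIN_APPROX_NONE)
for h in(.034,.04):
    P=onplane(cc[0][:,0],h,c,w);print(h,cv2.minEnclosingCircle((P[:,:2]*1000).astype(np.float32)))
print("tri w/top",tri(rays(ce[i],c,w),rays([354.25,189.94],ct)))
print("proj of tri estimate",project([.5315,-.3015,.036],c,w))
togo(s,[.5315,-.3015,.024])
```

```text
[256.3952 186.7851] [ 229  161   55   53 2262]
0.034 ((531.2974853515625, -299.9050598144531), 28.61023712158203)
0.04 ((532.7803955078125, -299.4378356933594), 28.01664161682129)
tri w/top [[ 0.5323 -0.3007  0.0379  0.0027]]
proj of tri estimate [[257.9339 188.1151]]
t 1.53 pos [ 0.5346 -0.2981  0.1997] jaw -74.42 tilt z [ 0.0012  0.0028 -1.    ] F [ 0.5855  0.4713 -0.4065] w 0.998 
  shift cm [-0.43  0.29 17.57] turn 0
```

Request:
{"name": "play_rows", "arguments": {
  "motion": [
    [0,0,0,2,0],
    [0,0,0,5,0],
    [0,0,0,8,0],
    [0,0,0,10,0],
    [0,0,0,10,0],
    [0,0,0,10,0]
  ],
  "grip_force": 25
}}

```text
time: 2.03
ee_pos: [0.53, -0.3037, 0.0996]
orientation: [[0.966, 0.26, -0.003], [0.26, -0.966, 0.0], [-0.003, -0.001, -1.0]]
ft_force: [-1.2, -0.4, -0.0]
gripper_width: 0.999
```

Run:
```python
from h import *
from cell import sensors,optics
s=sensors.observe();togo(s,[.5318,-.3007,.024])
c=optics.calibration("wrist")
im,d=optics.get_image("wrist")
cv2.imwrite("pics/w2.png",im[...,::-1])
hsv=cv2.cvtColor(im,cv2.COLOR_RGB2HSV);m=((hsv[...,2]>150)&(hsv[...,1]<70)).astype(np.uint8)
k,lab,st,ce=cv2.connectedComponentsWithStats(m)
for i in range(1,k):
    if st[i,4]>3000:
        cc,_=cv2.findContours((lab==i).astype(np.uint8),cv2.RETR_EXTERNAL,cv2.CHAIN_APPROX_NONE)
        print(ce[i],st[i])
        for h in(.03,.036,.04):
            P=onplane(cc[0][:,0],h,c,s);print(h,cv2.minEnclosingCircle((P[:,:2]*1000).astype(np.float32)))
```

```text
t 2.03 pos [ 0.53   -0.3037  0.0996] jaw -74.95 tilt z [-0.0029  0.0002 -1.    ] F [-1.1768 -0.379  -0.0079] w 0.999 
  shift cm [ 0.28 -0.23  7.56] turn 0
[249.1902 213.3478] [ 208  177   82   73 4517]
0.03 ((529.8489379882812, -300.068603515625), 29.389755249023438)
0.036 ((531.9585571289062, -299.6015625), 28.47470474243164)
0.04 ((533.3650512695312, -299.2901611328125), 27.86460304260254)
```

View pics/w2.png

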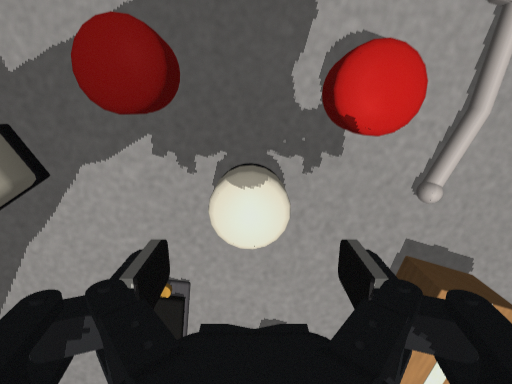

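The lens is at (249,213), centred between the jaws within 3 mm; the red look-alikes and the carton are clear of the fingers.

Request:
{"name": "play_rows", "arguments": {
  "motion": [
    [0,0.1,-0.1,1,0],
    [0,0.25,-0.3,2.5,0],
    [0,0.25,-0.3,4,0],
    [0,0.25,-0.3,5.5,0],
    [0,0.25,-0.3,6.7,0],
    [0,0.25,-0.3,7.3,0],
    [0,0.25,-0.3,7.5,0],
    [0,0.25,-0.3,7.5,0]
  ]
}}

```text
time: 2.75
ee_pos: [0.5335, -0.299, 0.0254]
orientation: [[0.965, 0.262, 0.0], [0.262, -0.965, -0.0], [0.0, 0.0, -1.0]]
ft_force: [-0.2, 0.1, 0.9]
gripper_width: 0.999
```

Request:
{"name": "play_rows", "arguments": {
  "motion": [
    [0.2,0,0,0,0],
    [0.3,0,0,0,0],
    [0.4,0,0,0,0],
    [0.5,0,0,0,0],
    [0.6,0,0,0,0],
    [0.6,0,0,0,0],
    [0.6,0,0,0,0],
    [0.6,0,0,0,0]
  ],
  "grip_force": 25
}}

```text
time: 3.42
ee_pos: [0.5339, -0.2992, 0.0265]
orientation: [[0.965, 0.262, 0.002], [0.262, -0.965, -0.001], [0.001, 0.001, -1.0]]
ft_force: [-0.6, 0.8, 4.9]
gripper_width: 0.667
```

Run:
```python
from h import *
from cell import sensors,optics
s=sensors.observe();togo(s,[.5318,-.3007,.1]);togo(s,[.438,.2175,.15],7.1)
im,d=optics.get_image("wrist")
cv2.imwrite("pics/w3.png",im[...,::-1])
```

```text
t 3.42 pos [ 0.5339 -0.2992  0.0265] jaw -74.83 tilt z [ 0.0017 -0.0009 -1.    ] F [-0.6096  0.8448  4.9122] w 0.667 
  shift cm [-0.24  0.1  -7.35] turn 0
t 3.42 pos [ 0.5339 -0.2992  0.0265] jaw -74.83 tilt z [ 0.0017 -0.0009 -1.    ] F [-0.6096  0.8448  4.9122] w 0.667 
  shift cm [  4.28 -52.36 -12.41] turn -81.93
```

View pics/w3.png

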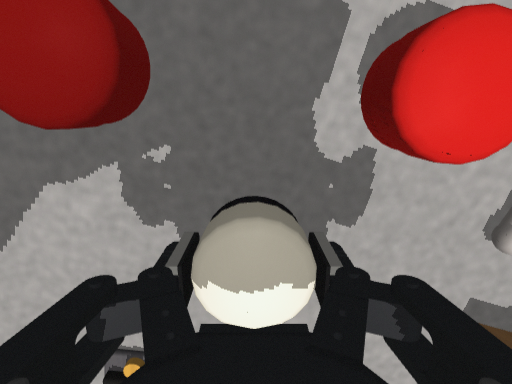

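The lamp is between the pads, at (254,265), and the width reading of 57 mm matches its 58 mm. Lifting.

Request:
{"name": "play_rows", "arguments": {
  "motion": [
    [0.6,0,0,-0.5,0],
    [0.6,0,0,-1.5,0],
    [0.6,0,0,-3,0],
    [0.6,0,0,-5,0],
    [0.6,0,0,-7,0],
    [0.6,0,0,-9,0],
    [0.6,0,0,-10,0],
    [0.6,0,0,-10,0]
  ]
}}

```text
time: 4.13
ee_pos: [0.5348, -0.2995, 0.1282]
orientation: [[0.965, 0.262, 0.005], [0.262, -0.965, -0.003], [0.004, 0.004, -1.0]]
ft_force: [0.3, 0.5, -0.7]
gripper_width: 0.671
```

Request:
{"name": "play_rows", "arguments": {
  "motion": [
    [0.6,0.1,-1,0,-2],
    [0.6,0.3,-3,0,-6],
    [0.6,0.5,-6,0,-11],
    [0.6,0.8,-9,0,-16],
    [0.6,1,-12,0,-21],
    [0.6,1.2,-15,0,-26],
    [0.6,1.4,-17.5,0,-31],
    [0.6,1.6,-20,0,-35]
  ]
}}

```text
time: 4.8
ee_pos: [0.4943, -0.0989, 0.1239]
orientation: [[0.635, 0.773, -0.004], [0.773, -0.635, 0.002], [-0.001, -0.004, -1.0]]
ft_force: [1.1, 0.1, -0.9]
gripper_width: 0.67
```

Run:
```python
from h import *
from cell import sensors,optics
s=sensors.observe();togo(s,[.438,.2175,.125],7.1)
im,d=optics.get_image("wrist")
cv2.imwrite("pics/w4.png",im[...,::-1])
```

```text
t 4.8 pos [ 0.4943 -0.0989  0.1239] jaw -39.41 tilt z [-0.0039  0.0016 -1.    ] F [ 1.1194  0.1117 -0.8866] w 0.67 
  shift cm [ 20.87 -24.44  -0.04] turn -46.51
```

View pics/w4.png

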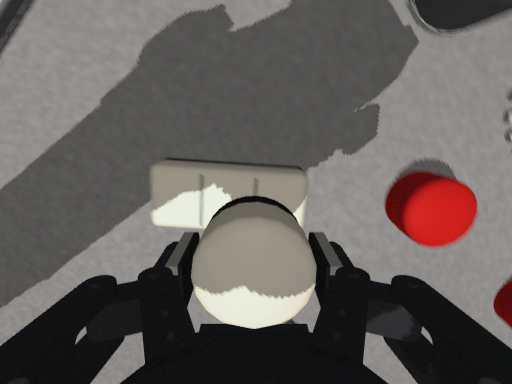

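The lamp is held level in the jaws (254,265), passing over the tail lamp at (230,195) below.

Request:
{"name": "play_rows", "arguments": {
  "motion": [
    [0.6,1.5,-1.8,0,-4],
    [0.6,3.5,-4.2,0,-9],
    [0.6,6,-7,0,-15],
    [0.6,8.5,-10,0,-21],
    [0.6,11,-13,0,-27],
    [0.6,13.5,-16,0,-33],
    [0.6,16,-18.8,0,-39],
    [0.6,18,-21,0,-44]
  ]
}}

```text
time: 5.52
ee_pos: [0.4479, 0.1746, 0.1244]
orientation: [[-0.083, 0.997, -0.003], [0.997, 0.083, 0.001], [0.001, -0.003, -1.0]]
ft_force: [1.1, 0.7, -1.2]
gripper_width: 0.673
```

Request:
{"name": "play_rows", "arguments": {
  "motion": [
    [0.6,0,0,0,0],
    [0.6,0,0,0,0],
    [0.6,0,0,0,0]
  ]
}}

```text
time: 5.77
ee_pos: [0.4493, 0.1702, 0.1243]
orientation: [[-0.073, 0.997, -0.003], [0.997, 0.073, -0.002], [-0.002, -0.003, -1.0]]
ft_force: [-0.5, 0.2, -1.2]
gripper_width: 0.67
```

Run:
```python
from h import *
from cell import sensors,optics
s=sensors.observe();togo(s,[.438,.2175,.06],7.1)
im,d=optics.get_image("wrist")
np.savez("pics/w5.npz",im=im,d=d,p=s["ee_pos"],R=s["orientation"])
cv2.imwrite("pics/w5.png",im[...,::-1])
```

```text
t 5.77 pos [0.4493 0.1702 0.1243] jaw 4.18 tilt z [-0.0029 -0.0018 -1.    ] F [-0.4827  0.2342 -1.1519] w 0.67 
  shift cm [ 4.81 -0.76  6.43] turn -2.92
```

View pics/w5.png

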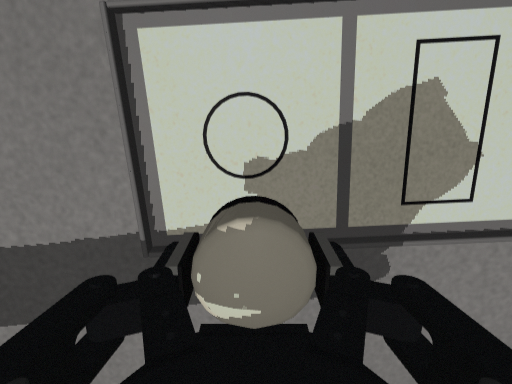

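The wrist view shows the circle at (246,135) and the oblong at (451,121); both outlines are fully visible. I measure them against the top view.

Run:
```python
from h import *
from cell import sensors,optics
s=sensors.observe()
z=np.load("pics/w5.npz");w=dict(ee_pos=z["p"],orientation=z["R"]);c=optics.calibration("wrist");ct=optics.calibration("top")
g=cv2.cvtColor(z["im"],cv2.COLOR_RGB2GRAY)
m=(g<60).astype(np.uint8);m[240:]=0
k,lab,st,ce=cv2.connectedComponentsWithStats(m)
for i in range(1,k):
    if st[i,4]>150 and 60<st[i,2]<140 and 60<st[i,3]<190:
        cc,_=cv2.findContours((lab==i).astype(np.uint8),cv2.RETR_EXTERNAL,cv2.CHAIN_APPROX_NONE)
        P=onplane(cc[0][:,0],.005,c,w);r=cv2.minAreaRect((P[:,:2]*1000).astype(np.float32));print(st[i],r)
        u=project([r[0][0]/1e3,r[0][1]/1e3,.005],c,w)[0]
        t=[201.40,216.35] if u[0]<350 else [196.76,169.21]
        print(u,"tri with top",tri(rays(u,c,w),rays(t,ct)))
togo(s,[.4385,.2178,.06],7.1)
```

```text
[ 401   35   99  170 1563] ((603.8316040039062, 239.60911560058594), (63.16196060180664, 132.67648315429688), 7.127465724945068)
[446.2631 126.3777] tri with top [[0.6045 0.239  0.0035 0.0012]]
[203  92  85  87 722] ((438.7961120605469, 219.068115234375), (70.2791748046875, 70.17223358154297), 9.667556762695312)
[245.2115 136.775 ] tri with top [[0.4391 0.2185 0.0001 0.0008]]
t 5.82 pos [0.4497 0.1695 0.1245] jaw 4.08 tilt z [-0.0023 -0.002  -1.    ] F [ 0.2888 -0.4125 -1.2015] w 0.674 
  shift cm [ 4.91 -0.76  6.44] turn -3.02
```

Request:
{"name": "play_rows", "arguments": {
  "motion": [
    [0.6,1,-0.2,0,-1],
    [0.6,2.5,-0.5,0,-2],
    [0.6,4,-0.7,0,-3],
    [0.6,5,-0.75,1,-3],
    [0.6,5,-0.75,2.5,-3],
    [0.6,5,-0.75,4,-3],
    [0.6,5,-0.75,5,-3],
    [0.6,5,-0.75,5,-3]
  ]
}}

```text
time: 6.48
ee_pos: [0.4382, 0.2193, 0.0735]
orientation: [[-0.124, 0.992, -0.004], [0.992, 0.124, -0.002], [-0.002, -0.004, -1.0]]
ft_force: [-0.8, 0.2, -0.1]
gripper_width: 0.673
```

Request:
{"name": "play_rows", "arguments": {
  "motion": [
    [0.6,0,0,0.5,0],
    [0.6,0,0,1.2,0],
    [0.6,0,0,1.9,0],
    [0.6,0,0,2.4,0],
    [0.6,0,0,2.8,0],
    [0.6,0,0,3,0],
    [0.6,0,0,3,0],
    [0.6,0,0,3,0]
  ]
}}

```text
time: 7.15
ee_pos: [0.4393, 0.2206, 0.0454]
orientation: [[-0.125, 0.992, 0.0], [0.992, 0.125, 0.0], [0.0, 0.0, -1.0]]
ft_force: [0.5, -0.6, -1.7]
gripper_width: 0.676
```

Run:
```python
from h import *
from cell import sensors,optics
s=sensors.observe();togo(s,[.4387,.2195,.0315],7.1)
im,d=optics.get_image("wrist")
cv2.imwrite("pics/w6.png",im[...,::-1])
```

```text
t 7.15 pos [0.4393 0.2206 0.0454] jaw 7.18 tilt z [ 0.0001  0.0001 -1.    ] F [ 0.5346 -0.6119 -1.714 ] w 0.676 
  shift cm [-0.1  -0.08  1.39] turn 0.08
```

View pics/w6.png

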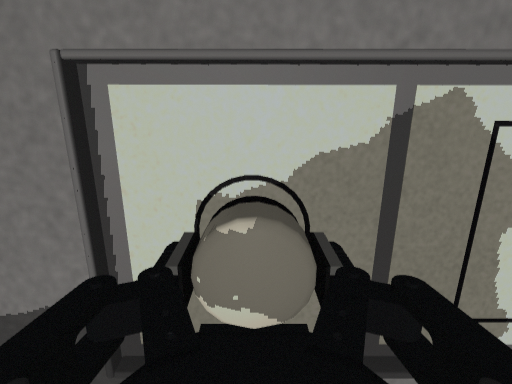

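The lamp base arc lies inside the circle (top of circle at (252,177)) and its columns are centred. Lowering softly.

Request:
{"name": "play_rows", "arguments": {
  "motion": [
    [0.6,-0.1,-0.05,0.3,0],
    [0.6,-0.1,-0.05,0.6,0],
    [0.6,-0.1,-0.05,0.9,0],
    [0.6,-0.1,-0.05,1.1,0],
    [0.6,-0.1,-0.05,1.2,0],
    [0.6,-0.1,-0.05,1.2,0]
  ]
}}

```text
time: 7.7
ee_pos: [0.4387, 0.2194, 0.0331]
orientation: [[-0.125, 0.992, -0.0], [0.992, 0.125, -0.0], [-0.0, -0.001, -1.0]]
ft_force: [0.2, -0.4, -1.3]
gripper_width: 0.673
```

Request:
{"name": "play_rows", "arguments": {
  "motion": [
    [0.6,0,0,0.1,0],
    [0.6,0,0,0.1,0],
    [0.6,0,0,0.1,0]
  ]
}}

```text
time: 7.95
ee_pos: [0.4389, 0.2195, 0.0324]
orientation: [[-0.125, 0.992, 0.0], [0.992, 0.125, 0.0], [0.0, 0.0, -1.0]]
ft_force: [0.1, 0.5, -0.9]
gripper_width: 0.671
```

Request:
{"name": "play_rows", "arguments": {
  "motion": [
    [0.6,0,0,0.05,0],
    [0.6,0,0,0.1,0],
    [0.6,0,0,0.1,0],
    [0.6,0,0,0.1,0]
  ]
}}

```text
time: 8.28
ee_pos: [0.439, 0.2194, 0.0315]
orientation: [[-0.125, 0.992, 0.0], [0.992, 0.125, 0.0], [0.0, 0.0, -1.0]]
ft_force: [-0.4, 0.7, 1.1]
gripper_width: 0.674
```

Run:
```python
from h import *
from cell import sensors,optics
s=sensors.observe();togo(s,[.4387,.2195,.0305],7.1)
im,d=optics.get_image("wrist")
cv2.imwrite("pics/w7.png",im[...,::-1])
```

```text
t 8.28 pos [0.439  0.2194 0.0315] jaw 7.17 tilt z [ 0.0003  0.0001 -1.    ] F [-0.3864  0.737   1.1129] w 0.674 
  shift cm [ 0.01 -0.03  0.1 ] turn 0.07
```

View pics/w7.png

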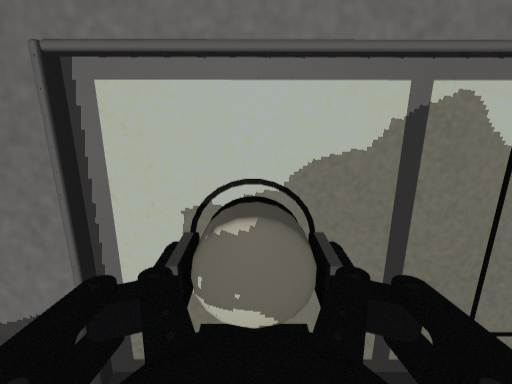

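Contact is light (+1 N) and the base lies inside the circle with a few mm of margin. Releasing gradually.

Request:
{"name": "play_rows", "arguments": {
  "motion": [
    [0.32,0,0,0,0],
    [0.29,0,0,0,0],
    [0.25,0,0,0,0],
    [0.2,0,0,0,0],
    [0.1,0,0,0,0],
    [0,0,0,0,0],
    [0,0,0,0,0],
    [0,0,0,0,0]
  ]
}}

```text
time: 9.0
ee_pos: [0.4389, 0.2195, 0.0313]
orientation: [[-0.125, 0.992, 0.0], [0.992, 0.125, 0.0], [0.0, 0.0, -1.0]]
ft_force: [0.6, 0.0, 0.2]
gripper_width: 0.997
```

Request:
{"name": "play_rows", "arguments": {
  "motion": [
    [0,0,0,-1,0],
    [0,0,0,-3,0],
    [0,0,0,-5,0],
    [0,0,0,-8,0],
    [0,0,0,-10,0],
    [0,0,0,-12,0],
    [0,0,0,-13,0],
    [0,0,0,-13,0]
  ]
}}

```text
time: 9.67
ee_pos: [0.4401, 0.2201, 0.1639]
orientation: [[-0.125, 0.992, 0.005], [0.992, 0.125, 0.002], [0.002, 0.005, -1.0]]
ft_force: [0.2, -0.0, -0.4]
gripper_width: 0.997
```

Run:
```python
from h import *
from cell import sensors,optics
s=sensors.observe();togo(s,[.482,-.087,.14],46.6)
im,d=optics.get_image("wrist")
np.savez("pics/w8.npz",im=im,d=d,p=s["ee_pos"],R=s["orientation"])
cv2.imwrite("pics/w8.png",im[...,::-1])
```

```text
t 9.67 pos [0.4401 0.2201 0.1639] jaw 7.16 tilt z [ 0.0048  0.0025 -1.    ] F [ 0.1601 -0.0414 -0.3602] w 0.997 
  shift cm [-31.     0.32   2.33] turn -39.44
```

View pics/w8.png

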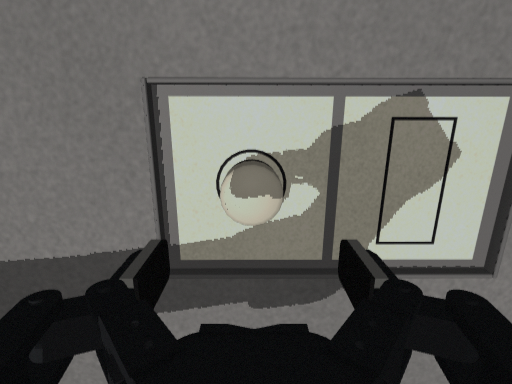

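The round lamp stands inside the circle (251,193). On to the tail lamp.

Request:
{"name": "play_rows", "arguments": {
  "motion": [
    [0,-2,0,0,-3],
    [0,-5,0,0,-7],
    [0,-8,0,0,-12],
    [0,-11.5,0.1,0,-17],
    [0,-15,0.2,0,-22],
    [0,-18.5,0.2,0,-27],
    [0,-22,0.2,0,-32],
    [0,-25.5,0.3,0,-36]
  ]
}}

```text
time: 10.38
ee_pos: [0.4725, -0.035, 0.1599]
orientation: [[-0.687, 0.726, -0.003], [0.726, 0.687, 0.0], [0.003, -0.002, -1.0]]
ft_force: [0.9, -1.0, -0.6]
gripper_width: 1.001
```

Request:
{"name": "play_rows", "arguments": {
  "motion": [
    [0,-1,0,0,-1],
    [0,-1,0,0,-1],
    [0,-1,0,0,-1],
    [0,-1,0,0,-1]
  ]
}}

```text
time: 10.72
ee_pos: [0.4797, -0.0386, 0.1607]
orientation: [[-0.699, 0.715, -0.002], [0.715, 0.699, 0.002], [0.002, -0.0, -1.0]]
ft_force: [0.0, -0.3, -0.8]
gripper_width: 1.0
```

```bash
cat > tail.py <<'E'
from h import *
from cell import sensors,optics
import sys
s=sensors.observe();togo(s,[.482,-.087,.025],46.6)
im,d=optics.get_image("wrist");c=optics.calibration("wrist");ct=optics.calibration("top")
cv2.imwrite(f"pics/{sys.argv[1]}.png",im[...,::-1])
p=project([.482,-.087,.042],c,s)[0];print("expected",p)
hsv=cv2.cvtColor(im,cv2.COLOR_RGB2HSV)
m=((hsv[...,2]>float(sys.argv[2]))&(hsv[...,1]>16)&(hsv[...,1]<70)).astype(np.uint8);m=cv2.morphologyEx(m,cv2.MORPH_OPEN,np.ones((3,3)));m=cv2.morphologyEx(m,cv2.MORPH_CLOSE,np.ones((7,7)))
cv2.imwrite(f"pics/{sys.argv[1]}m.png",m*255)
k,lab,st,ce=cv2.connectedComponentsWithStats(m)
for i in range(1,k):
    if st[i,4]>2000:
        cc,_=cv2.findContours((lab==i).astype(np.uint8),cv2.RETR_EXTERNAL,cv2.CHAIN_APPROX_NONE)
        P=onplane(cc[0][:,0],.042,c,s);r=cv2.minAreaRect((P[:,:2]*1000).astype(np.float32))
        u=ce[i];print(st[i],r,"tri",tri(rays(u,c,s),rays([290.42,204.12],ct)))
E
python3 tail.py w9 100
```

```text
t 10.72 pos [ 0.4797 -0.0386  0.1607] jaw 44.32 tilt z [-0.0017  0.0015 -1.    ] F [ 0.0074 -0.323  -0.7909] w 1.0 
  shift cm [-3.66 -3.22 13.57] turn -2.28
expected [217.8581 232.0875]
[ 440    7   72  126 3807] ((548.6353759765625, 167.14910888671875), (60.81138610839844, 71.06526947021484), 7.174533367156982) tri [[ 0.4302 -0.0469  0.356   0.0675]]
[ 189  164   61  122 6362] ((480.9435119628906, -82.95709228515625), (48.47793960571289, 118.83901977539062), 46.7588996887207) tri [[ 0.483  -0.0889  0.017   0.0011]]
```

View pics/w9.png

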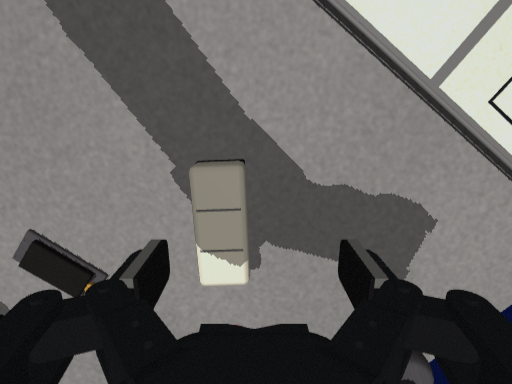

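View pics/w9m.png

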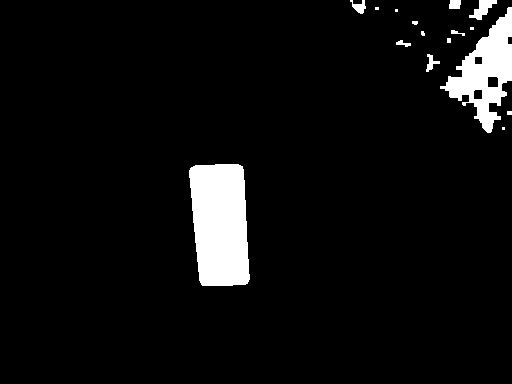

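The tail lamp is at (220,225) in the view and the mask matches its 119 x 48 mm lens; jaw angle 46.7°.

Request:
{"name": "play_rows", "arguments": {
  "motion": [
    [0,-1,-1,0.5,-1],
    [0,-2.5,-2.3,1.5,-2.3],
    [0,-3.5,-3.1,3,-2.3],
    [0,-3.5,-3.1,4.5,-2.3],
    [0,-3.5,-3.1,5.5,-2.3],
    [0,-3.5,-3.1,6,-2.3],
    [0,-3.5,-3.1,6,-2.3],
    [0,-3.5,-3.1,6,-2.3]
  ]
}}

```text
time: 11.43
ee_pos: [0.4829, -0.0857, 0.1016]
orientation: [[-0.727, 0.687, 0.0], [0.687, 0.727, 0.001], [0.0, 0.001, -1.0]]
ft_force: [-0.5, -0.4, 0.4]
gripper_width: 0.999
```

```bash
python3 tail.py w10 100
```

```text
t 11.43 pos [ 0.4829 -0.0857  0.1016] jaw 46.62 tilt z [ 0.0003  0.0006 -1.    ] F [-0.4547 -0.3951  0.4026] w 0.999 
  shift cm [-0.02 -0.16  7.66] turn 0.02
expected [250.4218 217.9566]
[  216   125    75   164 11418] ((480.5662536621094, -83.54663848876953), (48.26845169067383, 116.80926513671875), 46.783321380615234) tri [[ 0.4853 -0.0891  0.001   0.0021]]
```

View pics/w10.png

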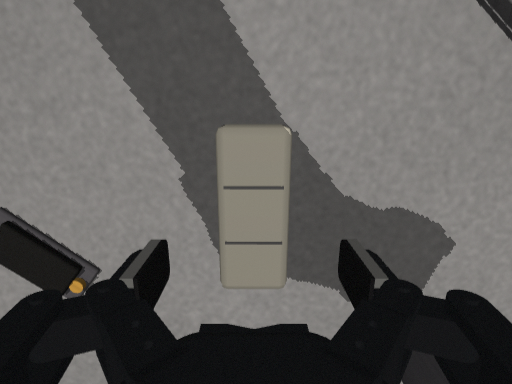

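The tail lamp is upright in the view, centred on (253,207) between the jaws and aligned; the brake pad (40,250) is well clear.

Request:
{"name": "play_rows", "arguments": {
  "motion": [
    [0,0.1,0,1,0],
    [0,0.1,0,2.5,0],
    [0,0.1,0,4,0],
    [0,0.1,0,5.5,0],
    [0,0.1,0,6.8,0],
    [0,0.1,0,7.4,0],
    [0,0.1,0,7.6,0],
    [0,0.1,0,7.6,0]
  ]
}}

```text
time: 12.15
ee_pos: [0.482, -0.0863, 0.0252]
orientation: [[-0.725, 0.688, -0.0], [0.688, 0.725, 0.0], [0.0, -0.0, -1.0]]
ft_force: [-0.4, 0.4, -0.9]
gripper_width: 1.002
```

Request:
{"name": "play_rows", "arguments": {
  "motion": [
    [0.2,0,0,0,0],
    [0.3,0,0,0,0],
    [0.4,0,0,0,0],
    [0.5,0,0,0,0],
    [0.6,0,0,0,0],
    [0.7,0,0,0,0],
    [0.7,0,0,0,0],
    [0.7,0,0,0,0]
  ],
  "grip_force": 25
}}

```text
time: 12.82
ee_pos: [0.4826, -0.0865, 0.0261]
orientation: [[-0.725, 0.689, 0.002], [0.689, 0.725, -0.0], [-0.001, 0.001, -1.0]]
ft_force: [-1.3, -0.6, 5.9]
gripper_width: 0.585
```

```bash
python3 tail.py w11 100
```

```text
t 12.82 pos [ 0.4826 -0.0865  0.0261] jaw 46.47 tilt z [ 0.0016 -0.0002 -1.    ] F [-1.2833 -0.6492  5.9005] w 0.585 
  shift cm [ 0.01 -0.08  0.11] turn -0.13
expected [250.5551 280.6638]
[  191   131   125   198 22259] ((468.8280029296875, -73.02389526367188), (47.055198669433594, 87.13883972167969), 46.43476486206055) tri [[ 0.4879 -0.0922 -0.039   0.0017]]
```

View pics/w11.png

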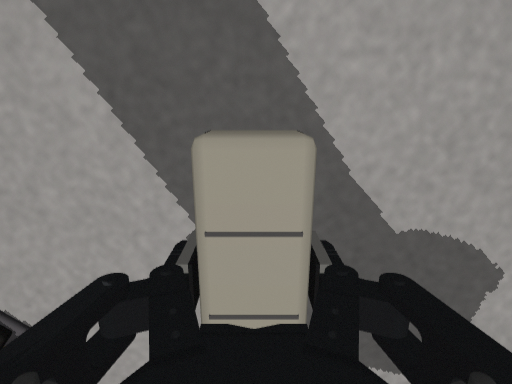

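Gripped across the width (reading 49.7 mm, expected 50). I use the seams at rows 234 and 317 to get the lamp's offset along the jaws.

Run:
```python
from h import *
from cell import sensors,optics
s=sensors.observe();c=optics.calibration("wrist")
P=onplane([[254,234],[254,317],[254,132]],.042,c,s);print((P-s["ee_pos"])@s["orientation"]*1000)
```

```text
[[ 21.7374   0.727  -15.9529]
 [-18.4298   0.7405 -15.8995]
 [ 62.4452   0.7133 -16.0069]]
```

Request:
{"name": "play_rows", "arguments": {
  "motion": [
    [0.7,0,0,-0.5,0],
    [0.7,0,0,-1.5,0],
    [0.7,0,0,-3,0],
    [0.7,0,0,-5,0],
    [0.7,0,0,-7,0],
    [0.7,0,0,-9,0],
    [0.7,0,0,-10,0],
    [0.7,0,0,-10,0]
  ]
}}

```text
time: 13.53
ee_pos: [0.4832, -0.0867, 0.1275]
orientation: [[-0.725, 0.689, 0.004], [0.689, 0.725, -0.001], [-0.004, 0.003, -1.0]]
ft_force: [-0.2, -0.3, -1.1]
gripper_width: 0.583
```

Run:
```python
from h import *
from cell import sensors,optics
s=sensors.observe();togo(s,[.6038,.2392,.126],7.1)
im,d=optics.get_image("wrist")
cv2.imwrite("pics/w12.png",im[...,::-1])
```

```text
t 13.53 pos [ 0.4832 -0.0867  0.1275] jaw 46.45 tilt z [ 0.0045 -0.0006 -1.    ] F [-0.2006 -0.3013 -1.0624] w 0.583 
  shift cm [13.71 31.93  0.19] turn 39.35
```

View pics/w12.png

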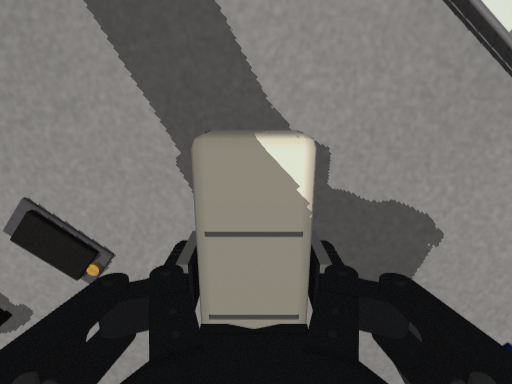

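Held level with no slip (seams still at rows 234 and 317); offset about +1.7 mm along the tool x. Carrying it to the tray.

Request:
{"name": "play_rows", "arguments": {
  "motion": [
    [0.7,0.5,1.3,0,2],
    [0.7,1.5,3.5,0,5],
    [0.7,2.7,6.2,0,9],
    [0.7,3.9,9,0,13],
    [0.7,5.1,12,0,17],
    [0.7,6.4,15,0,21],
    [0.7,7.6,17.6,0,25],
    [0.7,8.4,19.5,0,28]
  ]
}}

```text
time: 14.25
ee_pos: [0.5548, 0.1164, 0.1239]
orientation: [[-0.317, 0.948, -0.002], [0.948, 0.317, 0.001], [0.002, -0.002, -1.0]]
ft_force: [0.6, 1.1, -1.9]
gripper_width: 0.581
```

Run:
```python
from h import *
from cell import sensors
s=sensors.observe();togo(s,[.6038,.238,.1],7.1)
```

```text
t 14.25 pos [0.5548 0.1164 0.1239] jaw 18.5 tilt z [-0.0022  0.0014 -1.    ] F [ 0.5595  1.1129 -1.8663] w 0.581 
  shift cm [9.97 8.51 2.39] turn 11.4
```

Request:
{"name": "play_rows", "arguments": {
  "motion": [
    [0.7,1.8,1.5,0,3],
    [0.7,4,3.4,0,6],
    [0.7,6.2,5.3,0,9],
    [0.7,8.2,7,0,11],
    [0.7,9.5,8,0,11.4],
    [0.7,9.7,8.2,0,11.4],
    [0.7,9.7,8.2,0,11.4],
    [0.7,9.7,8.2,0,11.4]
  ]
}}

```text
time: 14.92
ee_pos: [0.6016, 0.2287, 0.1238]
orientation: [[-0.123, 0.992, -0.003], [0.992, 0.123, -0.003], [-0.003, -0.003, -1.0]]
ft_force: [-0.1, 0.3, -1.3]
gripper_width: 0.581
```

Run:
```python
from h import *
from cell import sensors,optics
s=sensors.observe();togo(s,[.6038,.238,.05],7.1)
im,d=optics.get_image("wrist")
cv2.imwrite("pics/w13.png",im[...,::-1])
```

```text
t 14.92 pos [0.6016 0.2287 0.1238] jaw 7.04 tilt z [-0.0028 -0.0032 -1.    ] F [-0.0665  0.2697 -1.3378] w 0.581 
  shift cm [0.92 0.36 7.38] turn -0.06
```

View pics/w13.png

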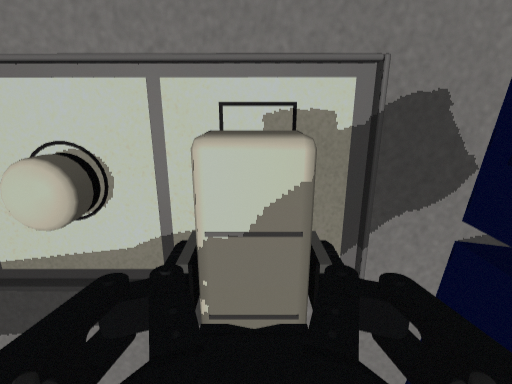

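The lamp is parallel with the oblong, whose far edge is at (258,103); the round lamp stands at (45,190) in its circle. Going down.

Request:
{"name": "play_rows", "arguments": {
  "motion": [
    [0.7,0.4,0.2,0.5,0],
    [0.7,0.9,0.35,1.5,0],
    [0.7,0.9,0.35,3,0],
    [0.7,0.9,0.35,4.5,0],
    [0.7,0.9,0.35,6,0],
    [0.7,0.9,0.35,7,0],
    [0.7,0.9,0.35,7.4,0],
    [0.7,0.9,0.35,7.4,0]
  ]
}}

```text
time: 15.63
ee_pos: [0.604, 0.2396, 0.0498]
orientation: [[-0.123, 0.992, -0.003], [0.992, 0.123, -0.001], [-0.001, -0.003, -1.0]]
ft_force: [0.5, -0.1, -1.7]
gripper_width: 0.584
```

Request:
{"name": "play_rows", "arguments": {
  "motion": [
    [0.7,0,0,0,0],
    [0.7,0,0,0,0]
  ]
}}

```text
time: 15.8
ee_pos: [0.6055, 0.2405, 0.0523]
orientation: [[-0.123, 0.992, 0.002], [0.992, 0.123, 0.001], [0.001, 0.002, -1.0]]
ft_force: [0.6, 0.9, -1.3]
gripper_width: 0.581
```

Run:
```python
from h import *
from cell import sensors,optics
s=sensors.observe();togo(s,[.6038,.238,.0312],7.1)
im,d=optics.get_image("wrist")
cv2.imwrite("pics/w14.png",im[...,::-1])
```

```text
t 15.8 pos [0.6055 0.2405 0.0523] jaw 7.07 tilt z [ 0.0018  0.001  -1.    ] F [ 0.6387  0.8516 -1.3009] w 0.581 
  shift cm [-0.23 -0.2   2.11] turn -0.03
```

View pics/w14.png

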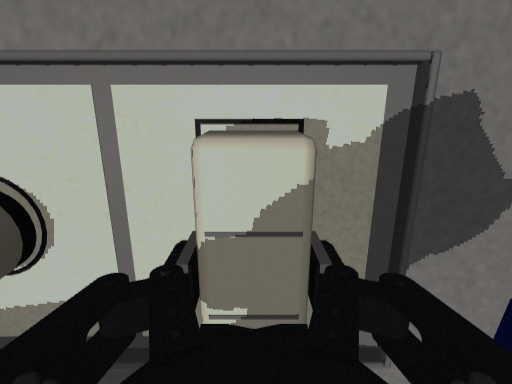

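The outline's visible end spans columns 196–304 (centre 250) against the lamp's 254. A small trim, then down.

Request:
{"name": "play_rows", "arguments": {
  "motion": [
    [0.7,-0.1,-0.1,0.3,0],
    [0.7,-0.2,-0.15,0.7,0],
    [0.7,-0.2,-0.15,1.1,0],
    [0.7,-0.2,-0.15,1.5,0],
    [0.7,-0.2,-0.15,1.7,0],
    [0.7,-0.2,-0.15,1.8,0],
    [0.7,-0.2,-0.15,1.8,0],
    [0.7,-0.2,-0.15,1.8,0]
  ]
}}

```text
time: 16.52
ee_pos: [0.6036, 0.238, 0.0333]
orientation: [[-0.123, 0.992, 0.0], [0.992, 0.123, 0.0], [0.0, 0.0, -1.0]]
ft_force: [-0.1, -0.6, -2.3]
gripper_width: 0.581
```

Request:
{"name": "play_rows", "arguments": {
  "motion": [
    [0.7,0,0,0.1,0],
    [0.7,0,0,0.15,0],
    [0.7,0,0,0.15,0],
    [0.7,0,0,0.15,0]
  ]
}}

```text
time: 16.85
ee_pos: [0.6036, 0.2379, 0.0319]
orientation: [[-0.123, 0.992, 0.0], [0.992, 0.123, 0.0], [0.0, 0.0, -1.0]]
ft_force: [-0.0, 0.6, -0.8]
gripper_width: 0.58
```

Request:
{"name": "play_rows", "arguments": {
  "motion": [
    [0.7,0,0,0.05,0],
    [0.7,0,0,0.1,0],
    [0.7,0,0,0.1,0],
    [0.7,0,0,0.1,0]
  ]
}}

```text
time: 17.18
ee_pos: [0.6036, 0.238, 0.0312]
orientation: [[-0.123, 0.992, 0.0], [0.992, 0.123, 0.0], [0.0, 0.0, -1.0]]
ft_force: [-0.8, -0.1, 1.7]
gripper_width: 0.578
```

Contact, +1.7 N. Releasing.

Request:
{"name": "play_rows", "arguments": {
  "motion": [
    [0.41,0,0,0,0],
    [0.37,0,0,0,0],
    [0.33,0,0,0,0],
    [0.25,0,0,0,0],
    [0.15,0,0,0,0],
    [0,0,0,0,0],
    [0,0,0,0,0],
    [0,0,0,0,0]
  ]
}}

```text
time: 17.85
ee_pos: [0.6036, 0.2379, 0.0309]
orientation: [[-0.123, 0.992, 0.0], [0.992, 0.123, 0.0], [0.0, 0.0, -1.0]]
ft_force: [0.3, 0.0, -0.2]
gripper_width: 1.002
```

Request:
{"name": "play_rows", "arguments": {
  "motion": [
    [0,0,0,-1,0],
    [0,0,0,-3,0],
    [0,0,0,-5,0],
    [0,0,0,-8,0],
    [0,0,0,-11,0],
    [0,0,0,-14,0],
    [0,0,0,-16,0],
    [0,0,0,-16,0]
  ]
}}

```text
time: 18.52
ee_pos: [0.6062, 0.2397, 0.1976]
orientation: [[-0.123, 0.992, 0.011], [0.992, 0.123, 0.005], [0.004, 0.011, -1.0]]
ft_force: [0.8, -0.3, 0.4]
gripper_width: 1.001
```

Request:
{"name": "play_rows", "arguments": {
  "motion": [
    [0,-3,0,0,0],
    [0,-6,0,0,0],
    [0,-10,0,0,0],
    [0,-13,0,0,0],
    [0,-16,0,0,0],
    [0,-18,0,0,0],
    [0,-18,0,0,0],
    [0,-18,0,0,0]
  ]
}}

```text
time: 19.18
ee_pos: [0.6256, 0.0573, 0.1905]
orientation: [[-0.12, 0.993, -0.001], [0.993, 0.12, -0.001], [-0.0, -0.001, -1.0]]
ft_force: [0.0, 0.7, -0.4]
gripper_width: 0.996
```

Run:
```python
from h import *
from cell import sensors,optics
s=sensors.observe();togo(s,[.6,.238,.03],7.1)
for n in["wrist","top","scene"]:
    im,d=optics.get_image(n);np.savez(f"pics/{n}9.npz",im=im,d=d)
    if n!="wrist": 
        x,y,w,h=(160,130,80,120) if n=="top" else (240,165,120,125)
        im=cv2.resize(im[y:y+h,x:x+w],None,fx=4.5,fy=4.5,interpolation=cv2.INTER_CUBIC)
    cv2.imwrite(f"pics/{n}9.png",im[...,::-1])
```

```text
t 19.18 pos [0.6256 0.0573 0.1905] jaw 6.87 tilt z [-0.0008 -0.0006 -1.    ] F [ 0.0281  0.7196 -0.3917] w 0.996 
  shift cm [18.25 -0.36 16.05] turn -0.23
```

View pics/wrist9.png

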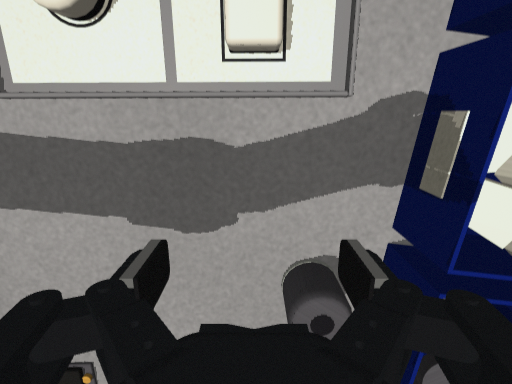

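View pics/top9.png

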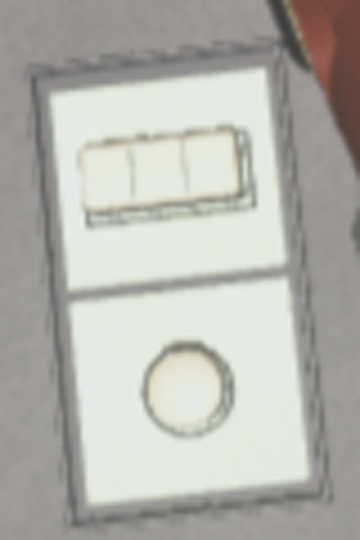

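View pics/scene9.png

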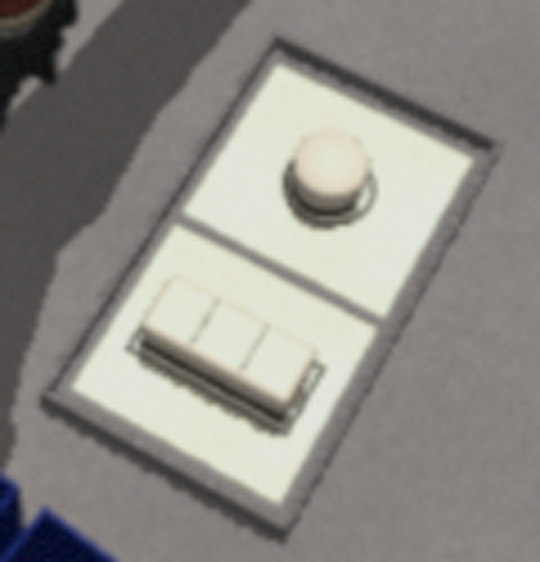

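Both lamps look upright and inside their outlines in all three views. Numeric check from two views, using seam midpoints of the tail lamp and the round lens centre.

Run:
```python
from h import *
from cell import optics
cs,ct=optics.calibration("scene"),optics.calibration("top")
t=lambda p:[160+p[0]/4.5,130+p[1]/4.5]; q=lambda p:[240+p[0]/4.5,165+p[1]/4.5]
A=[q((205,320)),q((254,346)),q((229.5,333)),q((331,172))];B=[t((185,165)),t((133,172)),t((159,168.5)),t((186,389))]
for a,b in((A,B),([A[1],A[0]],[B[0],B[1]])): print(tri(rays(a,cs),rays(b,ct)))
print("tail top plane .047 from top/scene",onplane(B[2],.047,ct),onplane(A[2],.047,cs))
print("round plane .042",onplane(B[3],.042,ct),onplane(A[3],.042,cs))
# bystander shift: frame difference in top, away from tray/arm/lamps
a=np.load("pics/top0.npz")["im"].astype(int);b=np.load("pics/top9.npz")["im"].astype(int)
cv2.imwrite("pics/topfull9.png",b.astype(np.uint8)[...,::-1])
```

```text
[[0.6048 0.2181 0.0477 0.0045]
 [0.5994 0.2573 0.0471 0.0042]
 [0.6021 0.2378 0.0473 0.0044]
 [0.4372 0.2167 0.0234 0.0041]]
[[0.5998 0.2376 0.0236 0.0406]
 [0.6049 0.2379 0.0746 0.0304]]
tail top plane .047 from top/scene [[0.6034 0.236  0.047 ]] [[0.6007 0.2395 0.047 ]]
round plane .042 [[0.4377 0.2121 0.042 ]] [[0.4457 0.2223 0.042 ]]
```

View pics/topfull9.png

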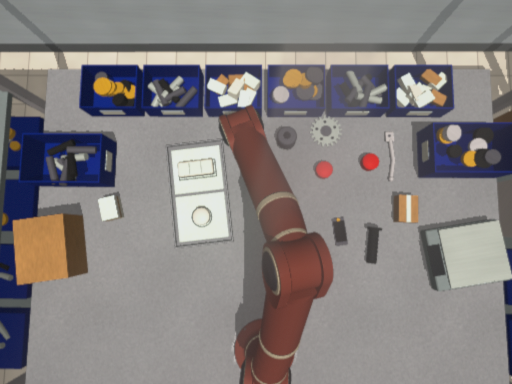

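The tail lamp checks out: top at 47 mm, centre within about 2 mm, seam axis 97.8° against 97.1°. The round lamp's hand-read points disagree (23 mm height), so I recheck it with the w8 wrist picture taken after its release.

Run:
```python
from h import *
from cell import optics
z=np.load("pics/w8.npz");w=dict(ee_pos=z["p"],orientation=z["R"]);c=optics.calibration("wrist");ct=optics.calibration("top");im=z["im"]
for nm,P,h,r in(("lens rim",[.4387,.2185],.04,.029),("circle",[.4387,.2185],.005,.034)):
    a=np.linspace(0,2*np.pi,60);Q=np.c_[P[0]+r*np.cos(a),P[1]+r*np.sin(a),np.full(60,h)]
    print(nm,"expected px box",project(Q,c,w).min(0),project(Q,c,w).max(0))
cr=cv2.resize(im[130:250,190:320],None,fx=5,fy=5,interpolation=cv2.INTER_CUBIC);cv2.imwrite("pics/w8c.png",cr[...,::-1])
```

```text
lens rim expected px box [218.3843 162.307 ] [282.7946 224.2548]
circle expected px box [217.3349 151.2606] [284.115  216.0989]
```

View pics/w8c.png

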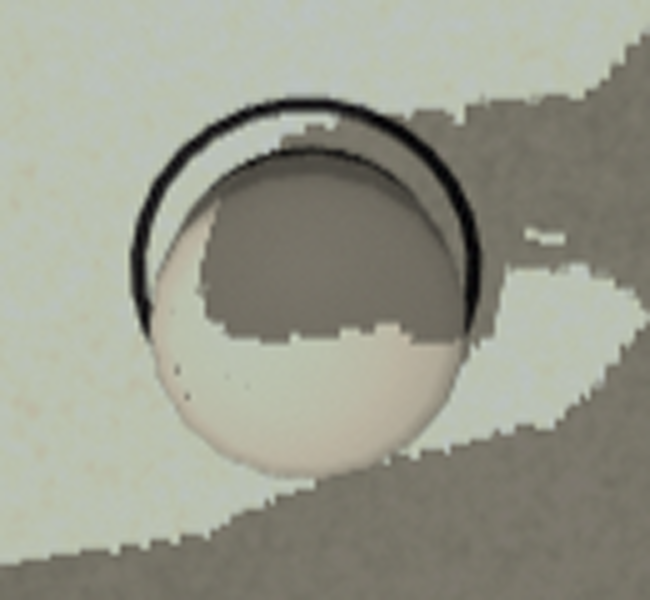

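The lens spans columns 220–283 with its bottom at row 225. That compares with 218–283 and 224 predicted for a lamp exactly on the circle's centre, so it is within about 1–2 mm. Handing in.

```bash
python3 -c "
from cell import ticket,sensors
s=sensors.observe();print(s['time'],s['joint_vel'],s['ft_force']);print(ticket.finish_job())"
```

```text
19.3333 [-0.00810723  0.00106459 -0.00018334 -0.0030318   0.00538554  0.00197343
  0.00094799] [-0.33283315  0.18352454 -0.06456836]
the job is handed in; nothing more can be done
None
```

I put both lamps in the tray, each upright inside its own outline, and handed the job in at about 19 s of the 64 s allowed. No verdict was reported. I gripped each lamp at 25 N and set it down at under 2 N.

**Last checks:**
- **Tail lamp:** its centre is about 2 mm from the oblong's, its long axis is at 97.8° against 97.1°, and its top is at 47 mm, which is right for standing on the tray floor.
- **Round lamp:** in the wrist picture taken just after release, it is within about 1–2 mm of the circle's centre. This was before the tail lamp was placed; in the later pictures it still stands in its circle.
- **Other parts:** they look unmoved in the last top view, apart from those the arm does not leave clear. I compared that picture only by eye. The arm was clear and empty at hand-in.

**What failed or disagreed:**
- **Refused call:** my first move call had rows of four numbers and was refused; nothing moved.
- **Round lamp height:** a hand-read top and scene measurement gave 23 mm, which disagreed with the lamp's size. I put that down to poorly picked points and relied on the wrist picture instead.
- **Oblong lamp before grasping:** the wrist and overhead estimates of its position differed by 3–4 mm. I aimed about 1 mm toward the wrist estimate, and after gripping, its seams showed it about 1.7 mm off along its length.

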